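# Slide a dome camera along a fence into its test contact

### The job

Push the white dome camera across the bench against the fence before it reaches the yellow mark, then slide it along the fence, touching it all the way, into the green contact plate, press the plate fully home and bear on its cushioned stop with about 12 N (over what it takes to slide the camera), then back off and leave the camera there. Keep the camera flat on the bench, never put more than 18 N on the plate or the fence, move the plate with the camera only and not with the gripper, and leave everything else where it is.

Things in the scene. Friction and masses are not known exactly. Their poses are not given: they have to be found in the camera images.
- dock: Fixed aluminium fence (all sizes in mm) 420 long, 40 high, 14 thick, across in front of the robot, turned a little. Origin on the bench at the foot of its working face, the vertical plane x = 0, which looks to -x (to the robot). It runs along y from -260 to +160; the camera travels along +y. At the +y end a black stop block with a red clamp knob carries a green plate.
- mark (a point): Middle of the 20 wide yellow mark on the fence's face and top, at dock y = -70, 20 above the bench; the centre of the camera must be short of it when the camera meets the fence.
- home (a point): Nominal centre of the camera when the plate is fully home: dock frame x = -50, y = +60, 22.5 above the bench. The stop is clamped by hand, so the true home lies up to 18 either way of it along y: find it by feel.
- cam_center (a point): Centre of the white camera's base, 22.5 above the bench: an upright cylinder 100 in diameter, 45 high, too wide to grasp, with a shallow clear dome of 86 diameter up to 68 above the bench; 0.3 to 0.65 kg, glossy (friction 0.2 to 0.3 on everything). It starts 35 to 70 clear of the fence, 60 to 120 short of the yellow mark.
- contact (a joint): Travel of the green contact plate along dock +y, pushed by the camera: 0 out, 0.012 m fully home; starts at 0 to 0.004. Plate 60 wide, 36 high, face square to the fence. It slides against a steady 6 N of friction and stays where left; once home it bears on a rubber cushion that yields 1 mm per 10 N and springs back on release. Reading noisy.

How it is judged:
On the way, in this order (a step that is already met when the one before it is completed fails the run):
1. the camera stands against the fence (gap under 3 mm) before the yellow mark (x of cam_center in the frame of dock above -0.053 m and y of cam_center in the frame of dock below -0.07 m), for 0.1 s.
2. the camera, against the fence, holds the contact plate fully home with more than 8 N (value of joint contact above 0.0105 m and x of cam_center in the frame of dock above -0.054 m and contact force between cam and contact above 8 N), for 0.1 s.
At the end, for the whole second after the job is handed in: The contact plate stays within 1.5 mm of fully home (joint above 0.0105), the camera stands flat and at rest on the bench, within 4 mm of the fence and within 5 mm of the plate's face, and the robot is clear (value of joint contact above 0.0105 m and x of cam_center in the frame of dock above -0.054 m and horizontal distance between cam_center and contact below 0.067 m and height (world z) of cam_center below 0.026 m and angle between cam_center's own z axis and vertical below 0.05 rad and linear speed of cam below 0.01 m/s); the robot touches nothing.
It fails at once if the camera presses the contact plate or the fence with more than 18 N (contact force between cam and contact above 18 N or contact force between cam and dock above 18 N).
It fails at once if the camera leaves the fence by more than 6 mm beyond the yellow mark (y of cam_center in the frame of dock above -0.064 m and x of cam_center in the frame of dock below -0.056 m).
It fails at once if the camera is lifted or tipped (height (world z) of cam_center above 0.034 m or angle between cam_center's own z axis and vertical above 0.2 rad).
It fails at once if the robot touches the contact plate (contact force between any of the arm, the fingers and contact above 0.5 N).
It fails at once if another thing on the bench is moved by more than 15 mm (distance of any of spare_cam, mount_ring, mug, jar, adapter, driver, parts_tray from where it was at the start of the episode above 0.015 m).
It also fails if it takes over 72 s, if anything falls off the work surface, if the arm or the gripper's body presses on something with over 40 N, if the wrist force passes 120 N, or if a joint passes its speed limit or range.

### The arm

A 6-joint arm with a two-finger parallel gripper is mounted at the origin on the work surface. World frame = base frame: x ahead of the robot, y to its left, z up, the work surface at z = 0. Lengths are in m, angles in rad, forces in N, time in s.
With the tool pointing down it reaches from about 0.35 to 0.775 m from the base axis. Payload 5.5 kg.
Tool frame: the origin (TCP) lies between the finger pads; the fingertips stand 11 mm ahead of it and the grasp point (between the pads) lies 8 mm behind it (tips_ahead is the distance from the TCP to the fingertips, in m); z points along the fingers, y is the line along which they close (so a half turn about z gives the same grasp; the last joint's range is limited). The gripper opens to 85 mm and grips with 20 to 120 N. Pads are 22 mm wide; open, the fingers measure 114 mm over their backs; the gripper's body (76 mm by 85 mm) begins 54 mm behind the grasp point. The pads swing forward as they close: fully open they stand 13 mm farther back than shut.
Start: joints at [0.975, 0.313, 0.046, 1.304, 0, 1.431], TCP at [0.253, 0.516, 0.242] pointing down, gripper open.
Joint ranges: [-2.76, 2.76], [-0.86, 1.69], [-1.03, 1.26], [-2.2, 2.34], [-1.47, 1.5], [-3.14, 3.14]. Speed limits (rad/s): [2.57, 2.57, 3.14, 3.14, 3.14, 3.14].

### API

Orientations are given as a unit quaternion [w, x, y, z].
In Python, from workcell import * gives the robot as it stands. The module is installed in compiled form; this text tells all that it offers.
- The arm moves only by the tool jog_arm, never from a script. Its argument "moves" is a list of rows, each an object with "fingers": the closure, from 0 (fully open) to 1 (shut); "slide": the shift along the tool's x, y, z in mm, a list of three; "angular": the turn, a rotation vector about the tool's x, y, z in degrees, a list of three. A call has 1 to 10 rows; each row is the pose to reach, as a shift and turn from the pose commanded when the call began, along the tool's axes at that moment; what a row does not reach only later rows make up. A row lasts 1/12 s, in which the tool goes at most 41.7 mm and 7.16 degrees, less where a joint would pass 70% of its speed; a pose out of reach is approached as far as the arm can. A call with a gripper value outside its range is refused whole. The fingers move at their own pace and stop on an object; "squeeze" is the grip in N (left out, the last holds). Time passes only in rows, so rows that repeat a pose let the fingers close. It gives the time, the measured TCP pose, the force, the opening and the grip force at its end, in the units of the state.
- get_state(): the state, without advancing time (a new reading comes with each control period).
- read_camera(name): name is "scene" or "top" or "wrist"; returns a dict with "color" (480x640x3 uint8, red, green, blue), "fovy" (degrees; the focal length in pixels is half the picture's height over the tangent of half this angle, whatever the lens; pixels are square), "cx", "cy" (the principal point, pixels), "world_from_camera" (4x4, takes a point from camera to world coordinates); the wrist camera has in their place "tool_from_camera" (4x4, takes a point from camera to tool coordinates, whose origin is the TCP and whose axes are the flange's). Camera axes: x right, y down, z forward; pixel columns grow to the right and rows downward; lengths in m; the calibration is good to about 2 mm. A picture is of the moment at which its call begins: read the wrist's pose just before it. There is no depth.
- hand_in(): hands the job in; it is judged then, once.
Trained networks look in a picture, given as the dict that the camera call returned (one of the last four; its "shot" number tells which), for a name from the list of things; names that differ only in an ending like _2 or _b are one class to them, and where a whole thing is asked for, a point or a joint stands for the part that bears it (a point fixed in the world has none). Each returns a list of dicts, best first, with "p" (0 to 1); they miss things now and then, are a little off and sometimes report something else, mostly with a low value. They report only what shows in the picture. A call takes as long as a camera call.
- look_for(target, picture): "point" ([column, row] in pixels, amid what is visible of it).
- tip_of(target, picture): "point" ([column, row] in pixels: a listed point, or the origin of a listed thing).
The state is a dict: "clock": time; "joint_pos": joint angles; "qvel": joint speeds; "tau": joint torques, N m; "tcp_pos": TCP position; "orientation": TCP orientation; "wrist_force": force on the tool from outside, world axes, zero at the start; "ft_torque": the same for the moment, N m; "finger_gap": finger opening in m; "grip_force": force on a finger pad.
Only numpy, scipy, OpenCV 4.12 (cv2) and the standard library are available. Lean on these libraries where they do the work, as an engineer would, in place of code of your own. Each camera call takes 0.05 s, during which the arm holds its last target. There are 200 camera calls.

## Working session

There is one attempt and no reset: what is moved stays moved. The work goes in short steps, Python scripts to look and compute and a tool call to move; the robot and the scene stay as the last step left them, time stands still between calls to the robot, and variables do not carry over. Pictures are saved under pics/ and viewed, at most 10 in all, crops included, and the job is handed in when it is done.

Besides the shell and the picture viewer there is one more tool, called after "Emit:" as name(argument=value, ...) on one line, values as JSON. jog_arm: Moves the arm, as the interface text tells. Its arguments: {"type":"object","properties":{"moves":{"type":"array","items":{"type":"object","properties":{"fingers":{"type":"number"},"slide":{"type":"array","items":{"type":"number"}},"angular":{"type":"array","items":{"type":"number"}}}}},"squeeze":{"type":"number"}},"required":["moves"]}

```bash
mkdir -p pics; cat > h.py <<'E'
from workcell import *
import numpy as np, cv2
def ray(pic,px):
    f=240/np.tan(np.radians(pic["fovy"])/2)
    T=np.array(pic["world_from_camera"])
    d=T[:3,:3]@np.array([(px[0]-pic["cx"])/f,(px[1]-pic["cy"])/f,1.])
    return T[:3,3],d
def atz(pic,px,z):
    o,d=ray(pic,px); return o+d*(z-o[2])/d[2]
def proj(pic,P):
    f=240/np.tan(np.radians(pic["fovy"])/2)
    T=np.linalg.inv(np.array(pic["world_from_camera"])); p=T[:3,:3]@P+T[:3,3]
    return [pic["cx"]+f*p[0]/p[2],pic["cy"]+f*p[1]/p[2]]
E
python3 - <<'E'
from h import *
s=get_state(); print(s["clock"],s["tcp_pos"],s["orientation"],s["wrist_force"],list(s))
for n in ("top","scene"):
    p=read_camera(n); cv2.imwrite(f"pics/{n}0.png",p["color"][:,:,::-1])
    print(n,p["fovy"],p["world_from_camera"])
    for t,z in (("cam_center",.0225),("mark",.02),("home",.0225),("dock",0),("contact",.018)):
        for r in tip_of(t,p)[:2] : print(t,"tip",r["p"],np.round(r["point"],1),np.round(atz(p,r["point"],z),4))
    for r in look_for("contact",p)[:2]: print("contact look",r["p"],r["point"],atz(p,r["point"],.018))
    for r in look_for("cam_center",p)[:2]: print("cam look",r["p"],r["point"],atz(p,r["point"],.0225))
E
```

```text
0.0 [0.25284422 0.51587474 0.24140612] [-3.27140912e-04  2.25949197e-01  9.74138666e-01 -8.44210190e-04] [-0.45450642  0.63219728 -0.51959523] ['clock', 'joint_pos', 'qvel', 'tau', 'tcp_pos', 'orientation', 'wrist_force', 'ft_torque', 'grip_force', 'finger_gap']
top 57.22164298088301 [[-0.00140713 -0.99834548  0.05748324  0.55952194]
 [-0.99999298  0.00160442  0.00338602 -0.0111552 ]
 [-0.00347264 -0.05747807 -0.99834073  0.71379016]
 [ 0.          0.          0.          1.        ]]
mark tip 0.61 [329.  196.9] [ 0.6728 -0.028   0.02  ]Traceback (most recent call last):
  File "<stdin>", line 7, in <module>
ValueError: it knows: cam_center, dock, home, mark
```

```bash
python3 - <<'E'
from h import *
for n in ("top","scene"):
    p=read_camera(n); cv2.imwrite(f"pics/{n}0.png",p["color"][:,:,::-1])
    print(n,p["fovy"],p["world_from_camera"])
    for t,z in (("cam_center",.0225),("mark",.02),("home",.0225),("dock",0)):
        for r in tip_of(t,p)[:2] : print(t,"tip",r["p"],np.round(r["point"],1),np.round(atz(p,r["point"],z),4))
    for t in ("contact","cam_center","spare_cam","dock"):
      try:
        for r in look_for(t,p)[:2]: print(t,"look",r["p"],r["point"],atz(p,r["point"],.018))
      except ValueError as e: print(e)
E
```

```text
top 57.22164298088301 [[-0.00140713 -0.99834548  0.05748324  0.55952194]
 [-0.99999298  0.00160442  0.00338602 -0.0111552 ]
 [-0.00347264 -0.05747807 -0.99834073  0.71379016]
 [ 0.          0.          0.          1.        ]]
mark tip 0.7 [328.4 195.3] [ 0.6754 -0.0271  0.02  ]
dock tip 0.65 [286.5 194.6] [0.68  0.041 0.   ]
contact look 0.93 [210.6, 218.8] [0.63840592 0.16030688 0.018     ]
contact look 0.55 [317.5, 181.4] [ 0.69811136 -0.00979199  0.018     ]
cam_center look 0.64 [391.6, 268.6] [ 0.55893633 -0.1265      0.018     ]
it knows: cam_center, contact, dock, home, mark
dock look 0.71 [319.8, 180.0] [ 0.70036152 -0.01346871  0.018     ]
scene 51.968089879853956 [[-0.59378257  0.63365629 -0.49588503  0.92654203]
 [ 0.8044974   0.45654099 -0.37993981  0.23381984]
 [-0.01435941 -0.62453986 -0.78086092  0.57030999]
 [ 0.          0.          0.          1.        ]]
mark tip 0.67 [280. 282.] [ 0.6724 -0.0235  0.02  ]
dock tip 0.81 [320.5 323.8] [0.6822 0.0501 0.    ]
contact look 0.71 [414.0, 338.6] [0.63909786 0.16021728 0.018     ]
cam_center look 0.79 [278.3, 195.7] [ 0.55116351 -0.1254157   0.018     ]
it knows: cam_center, contact, dock, home, mark
dock look 0.88 [302.3, 321.4] [0.70066349 0.03538029 0.018     ]
```

View pics/top0.png

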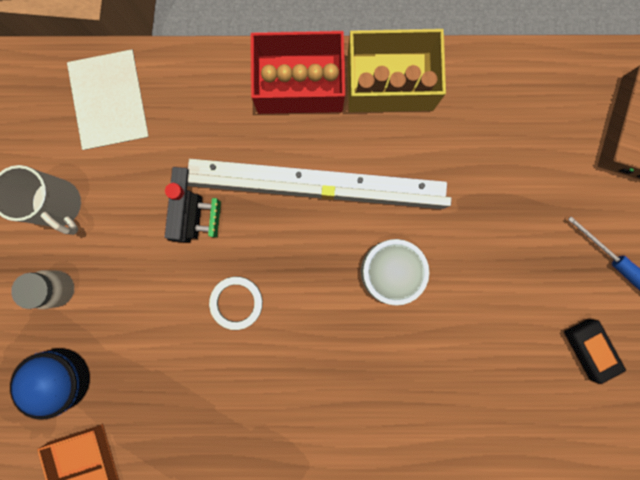

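View pics/scene0.png

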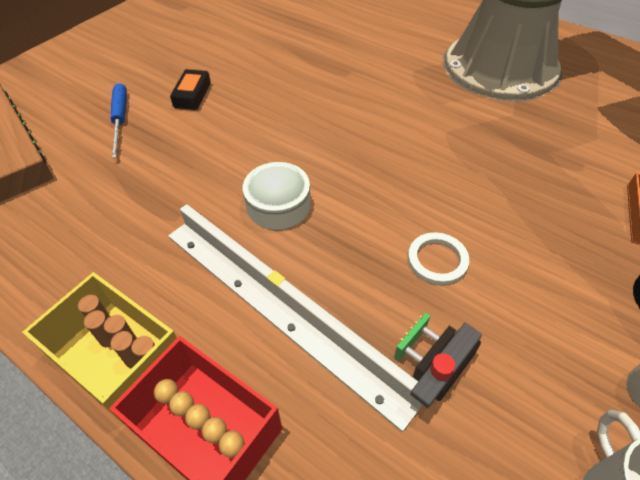

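The top view shows the white camera at about (396,272), the fence from (189,165) to (450,205), the yellow mark at (328,190) and the green plate at (214,217). The white ring at (236,303) lies clear of the path. Next I'll zoom in to get the face line.

```bash
python3 - <<'E'
import cv2
a=cv2.imread("pics/top0.png")[150:315,195:460]
cv2.imwrite("pics/crop.png",cv2.resize(a,None,fx=3,fy=3,interpolation=cv2.INTER_CUBIC))
E
```

```text
(no output)
```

View pics/crop.png

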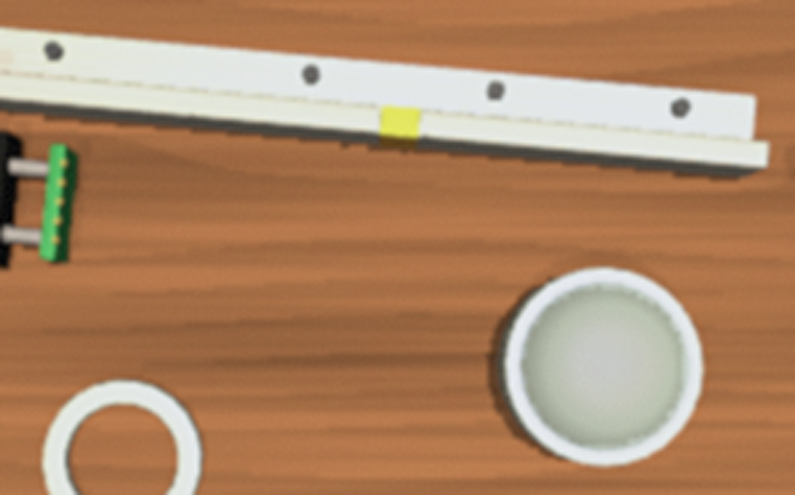

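The crop shows the bright fence top from about (0,99) to (768,167), the yellow mark at (400,122), the camera rim centred at (604,366) with a radius near 98, and the plate top at (60,200). I'll fit these at subpixel accuracy.

```bash
cat >> h.py <<'E'
DOCK=None
def measure(p,x0=225,x1=445,ang=None):
    c=p["color"].astype(float); blue=c[:,:,2]; hsv=cv2.cvtColor(p["color"],cv2.COLOR_RGB2HSV)
    pts=[]
    for u in range(x0,x1,4):
        if 312<u<345: continue
        r0=int(183.5+(u-195)*22.7/256); col=blue[r0-4:r0+6,u]; d=-np.diff(col); k=np.argmax(d)
        if d[k]<30: continue
        ks=np.arange(max(k-1,0),min(k+2,len(d))); 
        pts.append(atz(p,[u,r0-4+(ks*d[ks]).sum()/d[ks].sum()+.5],.04))
    pts=np.array(pts)
    k=np.polyfit(pts[:,1],pts[:,0],1); res=pts[:,0]-np.polyval(k,pts[:,1])
    g=abs(res)<.002; k=np.polyfit(pts[g,1],pts[g,0],1)
    a=np.arctan(k[0]); ey=np.array([np.sin(a),np.cos(a)]); ex=np.array([np.cos(a),-np.sin(a)])
    m=cv2.inRange(hsv,(22,120,120),(35,255,255)); m[:150]=0; m[230:]=0
    v,u=np.nonzero(m); M=atz(p,[u.mean(),v.mean()],.04)[:2]
    o=np.array([k[1],0.]); o=o+ey*((M-o)@ey+.07)
    return o,ex,ey,a,g.sum(),res[g].std()
def todock(D,P): return np.array([(P[:2]-D[0])@D[1],(P[:2]-D[0])@D[2]])
def camfit(p,lo=(250,200),hi=(460,330)):
    g=cv2.cvtColor(p["color"],cv2.COLOR_RGB2HSV); m=cv2.inRange(g,(0,0,150),(180,60,255))
    m[:lo[1]]=0;m[hi[1]:]=0;m[:,:lo[0]]=0;m[:,hi[0]:]=0
    cs,_=cv2.findContours(m,cv2.RETR_EXTERNAL,cv2.CHAIN_APPROX_NONE); c=max(cs,key=cv2.contourArea)
    e=cv2.fitEllipse(cv2.convexHull(c)); return atz(p,e[0],.045),e
E
python3 - <<'E'
from h import *
p=read_camera("top"); D=measure(p); print(D)
c,e=camfit(p); print(c,e,"dock",todock(D,c))
hsv=cv2.cvtColor(p["color"],cv2.COLOR_RGB2HSV)
m=cv2.inRange(hsv,(45,100,120),(85,255,255)); m[:180]=0;m[250:]=0;m[:,:190]=0;m[:,240:]=0
v,u=np.nonzero(m); P=atz(p,[u.mean(),v.mean()],.036); print("plate",u.mean(),v.mean(),u.min(),u.max(),P,todock(D,P))
for uv in ([217.5,200],[213,236]): print(todock(D,atz(p,uv,.036)))
print("end",todock(D,atz(p,[451,205.7],.04)))
np.savez("dock.npz",o=D[0],ex=D[1],ey=D[2])
print(get_state()["clock"])
E
```

```text
(array([0.68087069, 0.05538931]), array([ 0.9957225 , -0.09239431]), array([0.09239431, 0.9957225 ]), np.float64(0.09252627772557047), np.int64(47), np.float64(0.00018784320009420313))
[ 0.55417272 -0.12832343  0.045     ] ((395.7931823730469, 271.7569580078125), (65.5085678100586, 66.28598022460938), 138.95709228515625) dock [-0.10918201 -0.19463309]
plate 212.0561797752809 217.0056179775281 208 216 [0.63915518 0.15364773 0.036     ] [-0.05061559  0.09398384]
[-0.02344889  0.08833525]
[-0.07983287  0.0894416 ]
end [-2.33768826e-04 -2.71915630e-01]
1.1
```

```bash
sed -i 's/m\[:150\]=0; m\[230:\]=0/m[:180]=0; m[200:]=0; m[:,:310]=0; m[:,350:]=0/' h.py
python3 - <<'E'
from h import *
p=read_camera("top"); D=measure(p); print(D)
hsv=cv2.cvtColor(p["color"],cv2.COLOR_RGB2HSV); m=cv2.inRange(hsv,(22,120,120),(35,255,255));m[:180]=0; m[200:]=0; m[:,:310]=0; m[:,350:]=0
v,u=np.nonzero(m);print(u.min(),u.max(),v.min(),v.max(),u.mean(),v.mean())
c,e=camfit(p); print(c,"dock",todock(D,c))
for uv in ([212,217],[217.5,200],[213,236]): print(todock(D,atz(p,uv,.036)))
print("end",todock(D,atz(p,[451,205.7],.04)))
np.savez("dock.npz",o=D[0],ex=D[1],ey=D[2])
E
```

```text
(array([0.67988509, 0.04458522]), array([ 0.99570143, -0.09262111]), array([0.09262111, 0.99570143]), np.float64(0.09275405634764701), np.int64(47), np.float64(0.00018563017074190092))
322 334 186 196 327.74789915966386 190.78991596638656
[ 0.55417272 -0.12832343  0.045     ] dock [-0.10915699 -0.18380901]
[-0.05065552  0.10490893]
[-0.02348833  0.09917885]
[-0.07987256  0.10027235]
end [-1.91151996e-04 -2.61066736e-01]
```

```bash
cat >> h.py <<'E'
from scipy.spatial.transform import Rotation as R
def plan(dx,dy,z,theta):
    """target TCP in dock mm; push dir (-tool x) at theta deg from dock +y toward +x"""
    d=np.load("dock.npz"); s=get_state(); q=s["orientation"]; r=R.from_quat([q[1],q[2],q[3],q[0]])
    t=np.append(d["o"]+d["ex"]*dx/1e3+d["ey"]*dy/1e3,z/1e3)
    n=np.cos(np.radians(theta))*d["ey"]+np.sin(np.radians(theta))*d["ex"]
    rx=np.array([-n[0],-n[1],0]); rz=np.array([0,0,-1.]); T=R.from_matrix(np.c_[rx,np.cross(rz,rx),rz])
    print("slide",np.round(r.inv().apply(t-s["tcp_pos"])*1e3,1),"ang",np.round((r.inv()*T).as_rotvec(degrees=True),2))
    where()
def where():
    d=np.load("dock.npz"); s=get_state(); P=np.array(s["tcp_pos"])
    f=np.array(s["wrist_force"]); print("t",round(s["clock"],2),"tcp dock",np.round(np.r_[(P[:2]-d["o"])@d["ex"],(P[:2]-d["o"])@d["ey"],P[2]]*1e3,1),
     "F dock",np.round([f[:2]@d["ex"],f[:2]@d["ey"],f[2]],1),"gap",s["finger_gap"])
E
python3 - <<'E'
from h import *
n=np.array([1,1])/2**.5
t=np.array([-109.2,-183.8])-80*n; print(t)
plan(t[0],t[1],241,45)
w=read_camera("wrist"); print(np.round(w["tool_from_camera"],3))
E
```

```text
[-165.76854249 -240.36854249]
slide [-521.2 -519.3    1.3] ang [ 1.00e-02  1.00e-02 -6.58e+01]
t 1.15 tcp dock [-468.6  430.2  242.4] F dock [ 0.1 -0.2  0.2] gap 0.08544941342827034
[[ 0.001 -0.953 -0.304  0.077]
 [ 1.     0.     0.001  0.   ]
 [-0.001 -0.304  0.953 -0.13 ]
 [ 0.     0.     0.     1.   ]]
```

Emit:
jog_arm(moves=[{"fingers": 1, "slide": [-521, -518, 0], "angular": [0, 0, -66]}, {"fingers": 1, "slide": [-521, -518, 0], "angular": [0, 0, -66]}, {"fingers": 1, "slide": [-521, -518, 0], "angular": [0, 0, -66]}, {"fingers": 1, "slide": [-521, -518, 0], "angular": [0, 0, -66]}, {"fingers": 1, "slide": [-521, -518, 0], "angular": [0, 0, -66]}, {"fingers": 1, "slide": [-521, -518, 0], "angular": [0, 0, -66]}, {"fingers": 1, "slide": [-521, -518, 0], "angular": [0, 0, -66]}, {"fingers": 1, "slide": [-521, -518, 0], "angular": [0, 0, -66]}, {"fingers": 1, "slide": [-521, -518, 0], "angular": [0, 0, -66]}, {"fingers": 1, "slide": [-521, -518, 0], "angular": [0, 0, -66]}], squeeze=40)

```text
clock: 2.03
tcp_pos: [0.3741, 0.1704, 0.2428]
orientation: [0.001, -0.316, 0.949, 0.0]
wrist_force: [1.2, -0.0, -0.6]
finger_gap: -0.0001
grip_force: 0.0
```

```bash
python3 -c "
from h import *
plan(-165.8,-240.4,241,45)"
```

```text
slide [ 114.7 -351.1    1.8] ang [-0.02  0.05 -2.9 ]
t 2.03 tcp dock [-316.1   97.   242.8] F dock [ 1.2  0.1 -0.6] gap -0.00012017162154614448
```

Emit:
jog_arm(moves=[{"fingers": 1, "slide": [115, -351, 0], "angular": [0, 0, -2.9]}, {"fingers": 1, "slide": [115, -351, 0], "angular": [0, 0, -2.9]}, {"fingers": 1, "slide": [115, -351, 0], "angular": [0, 0, -2.9]}, {"fingers": 1, "slide": [115, -351, 0], "angular": [0, 0, -2.9]}, {"fingers": 1, "slide": [115, -351, 0], "angular": [0, 0, -2.9]}, {"fingers": 1, "slide": [115, -351, 0], "angular": [0, 0, -2.9]}, {"fingers": 1, "slide": [115, -351, 0], "angular": [0, 0, -2.9]}, {"fingers": 1, "slide": [115, -351, 0], "angular": [0, 0, -2.9]}, {"fingers": 1, "slide": [115, -351, 0], "angular": [0, 0, -2.9]}, {"fingers": 1, "slide": [115, -351, 0], "angular": [0, 0, -2.9]}])

```text
clock: 2.87
tcp_pos: [0.4923, -0.1848, 0.2419]
orientation: [0.0, -0.334, 0.942, -0.002]
wrist_force: [0.3, -0.4, -0.1]
finger_gap: 0.0003
grip_force: 0.0
```

```bash
python3 -c "
from h import *
plan(-165.8,-240.4,26,45)"
```

```text
slide [ -3.7   4.7 215.9] ang [-0.19 -0.02 -0.63]
t 2.87 tcp dock [-165.6 -245.8  241.9] F dock [ 0.3 -0.3 -0.1] gap 0.0002756328198662497
```

Emit:
jog_arm(moves=[{"fingers": 1, "slide": [-4, 5, 40], "angular": [0, 0, -0.6]}, {"fingers": 1, "slide": [-4, 5, 80], "angular": [0, 0, -0.6]}, {"fingers": 1, "slide": [-4, 5, 120], "angular": [0, 0, -0.6]}, {"fingers": 1, "slide": [-4, 5, 155], "angular": [0, 0, -0.6]}, {"fingers": 1, "slide": [-4, 5, 185], "angular": [0, 0, -0.6]}, {"fingers": 1, "slide": [-4, 5, 205], "angular": [0, 0, -0.6]}, {"fingers": 1, "slide": [-4, 5, 216], "angular": [0, 0, -0.6]}, {"fingers": 1, "slide": [-4, 5, 216], "angular": [0, 0, -0.6]}, {"fingers": 1, "slide": [-4, 5, 216], "angular": [0, 0, -0.6]}])

```text
clock: 3.62
tcp_pos: [0.4896, -0.1716, 0.0262]
orientation: [-0.0, -0.342, 0.94, 0.001]
wrist_force: [0.4, -0.6, 0.5]
finger_gap: 0.0003
grip_force: 0.0
```

```bash
python3 - <<'E'
from h import *
where()
p=read_camera("top"); cv2.imwrite("pics/t2.png",cv2.resize(p["color"][150:350,300:500,::-1],None,fx=3,fy=3,interpolation=cv2.INTER_CUBIC))
print(proj(p,np.array(get_state()["tcp_pos"])))
E
```

```text
t 3.62 tcp dock [-169.4 -232.9   26.2] F dock [ 0.4 -0.5  0.5] gap 0.0003250232549263249
[np.float64(422.526645466622), np.float64(312.88823430207833)]
```

View pics/t2.png

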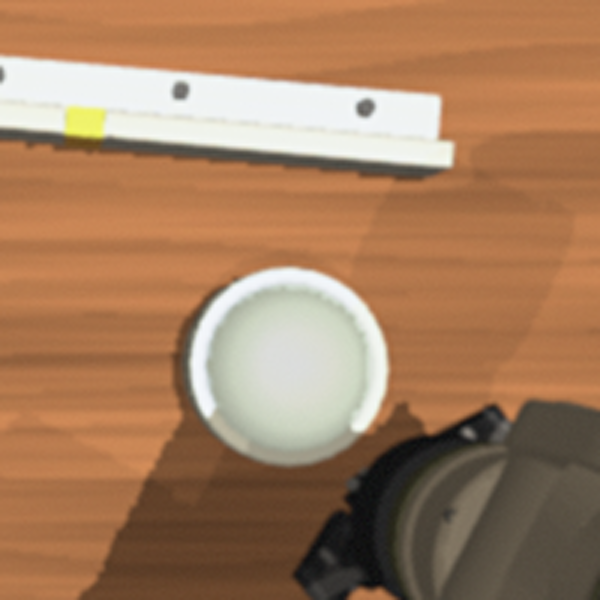

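The view shows the gripper at lower right with the camera undisturbed at crop (288,366). It is about 8 mm off to the side, so I'll correct that and start pushing.

Emit:
jog_arm(moves=[{"fingers": 1, "slide": [2, -8, 0]}, {"fingers": 1, "slide": [0, -8, 0]}, {"fingers": 1, "slide": [-8, -8, 0]}, {"fingers": 1, "slide": [-15, -8, 0]}, {"fingers": 1, "slide": [-22, -8, 0]}, {"fingers": 1, "slide": [-29, -8, 0]}, {"fingers": 1, "slide": [-36, -8, 0]}, {"fingers": 1, "slide": [-43, -8, 0]}, {"fingers": 1, "slide": [-50, -8, 0]}, {"fingers": 1, "slide": [-50, -8, 0]}])

```text
schema error: expected keys fingers, slide, angular
```

```bash
python3 - <<'E'
from h import *
where()
p=read_camera("top"); cv2.imwrite("pics/t3.png",cv2.resize(p["color"][150:350,300:500,::-1],None,fx=3,fy=3,interpolation=cv2.INTER_CUBIC))
E
```

```text
t 3.67 tcp dock [-168.6 -233.3   27.1] F dock [-0.6 -0.6 -0.1] gap 0.00012469912775938622
```

View pics/t3.png

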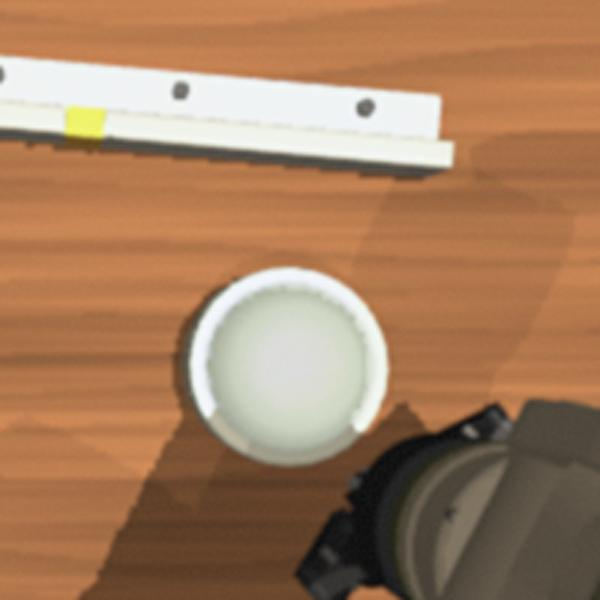

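The picture is unchanged, because the call was refused for its missing `angular` key.

Emit:
jog_arm(moves=[{"fingers": 1, "slide": [2, -8, 0], "angular": [0, 0, 0]}, {"fingers": 1, "slide": [0, -8, 0], "angular": [0, 0, 0]}, {"fingers": 1, "slide": [-8, -8, 0], "angular": [0, 0, 0]}, {"fingers": 1, "slide": [-15, -8, 0], "angular": [0, 0, 0]}, {"fingers": 1, "slide": [-22, -8, 0], "angular": [0, 0, 0]}, {"fingers": 1, "slide": [-29, -8, 0], "angular": [0, 0, 0]}, {"fingers": 1, "slide": [-36, -8, 0], "angular": [0, 0, 0]}, {"fingers": 1, "slide": [-43, -8, 0], "angular": [0, 0, 0]}, {"fingers": 1, "slide": [-50, -8, 0], "angular": [0, 0, 0]}, {"fingers": 1, "slide": [-50, -8, 0], "angular": [0, 0, 0]}])

```text
clock: 4.55
tcp_pos: [0.5349, -0.1451, 0.0265]
orientation: [0.001, -0.343, 0.939, 0.0]
wrist_force: [0.0, -0.3, -0.6]
finger_gap: -0.0001
grip_force: 0.0
```

```bash
python3 - <<'E'
from h import *
where()
p=read_camera("top"); cv2.imwrite("pics/t3.png",cv2.resize(p["color"][150:350,270:470,::-1],None,fx=3,fy=3,interpolation=cv2.INTER_CUBIC))
E
```

```text
t 4.55 tcp dock [-126.7 -202.3   26.5] F dock [ 0.  -0.3 -0.6] gap -0.0001481168307758721
```

View pics/t3.png

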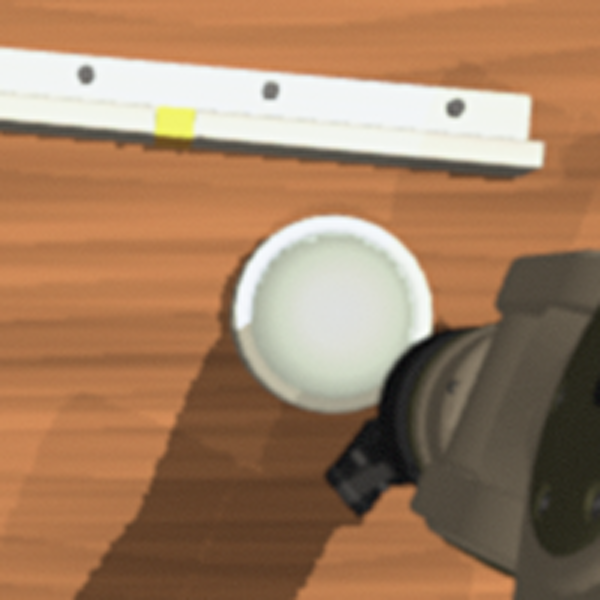

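The camera rim now centres at crop (333,313), about 60 mm from the TCP, so it is in contact and moving straight. That leaves about 50 mm of diagonal travel to the fence.

Emit:
jog_arm(moves=[{"fingers": 1, "slide": [-5, 0, 0], "angular": [0, 0, 0]}, {"fingers": 1, "slide": [-11, 0, 0], "angular": [0, 0, 0]}, {"fingers": 1, "slide": [-17, 0, 0], "angular": [0, 0, 0]}, {"fingers": 1, "slide": [-23, 0, 0], "angular": [0, 0, 0]}, {"fingers": 1, "slide": [-29, 0, 0], "angular": [0, 0, 0]}, {"fingers": 1, "slide": [-34, 0, 0], "angular": [0, 0, 0]}, {"fingers": 1, "slide": [-38, 0, 0], "angular": [0, 0, 0]}, {"fingers": 1, "slide": [-40, 0, 0], "angular": [0, 0, 0]}, {"fingers": 1, "slide": [-41, 0, 0], "angular": [0, 0, 0]}, {"fingers": 1, "slide": [-42, 0, 0], "angular": [0, 0, 0]}])

```text
clock: 5.43
tcp_pos: [0.5657, -0.1191, 0.0265]
orientation: [-0.0, -0.342, 0.94, 0.0]
wrist_force: [-0.9, -1.0, -1.2]
finger_gap: 0.0001
grip_force: 0.8
```

```bash
cat >> h.py <<'E'
def rim(p,z=.045,lo=(230,190),hi=(430,290)):
    """rim circle by robust fit of bright-to-wood edge: score candidate centres"""
    g=cv2.GaussianBlur(p["color"].min(axis=2),(3,3),0).astype(np.float32)
    th=np.linspace(0,2*np.pi,180,endpoint=False); best=(-1,)
    sub=lambda x,y: cv2.remap(g,x.astype(np.float32),y.astype(np.float32),cv2.INTER_LINEAR)
    def score(u,v,r): 
        C,S=np.cos(th)[None],np.sin(th)[None]
        d=sub(u+(r-1.5)*C,v+(r-1.5)*S)-sub(u+(r+1.5)*C,v+(r+1.5)*S); return np.clip(d,0,60).mean()
    for st,rng in ((2,None),(.25,2)):
        us=np.arange(lo[0],hi[0],st) if rng is None else np.arange(best[1]-2,best[1]+2,st)
        vs=np.arange(lo[1],hi[1],st) if rng is None else np.arange(best[2]-2,best[2]+2,st)
        best=max((score(u,v,32.9),u,v) for u in us for v in vs)
    d=np.load("dock.npz"); P=atz(p,best[1:],z)[:2]-d["o"]
    print("rim",best,"cam dock",np.round([P@d["ex"]*1e3,P@d["ey"]*1e3],1))
E
python3 - <<'E'
from h import *
where(); p=read_camera("top"); rim(p); where()
E
```

```text
t 5.43 tcp dock [ -98.5 -173.6   26.5] F dock [-0.9 -1.1 -1.2] gap 5.353591598571663e-05
rim (np.float32(50.45293), np.float64(362.5), np.float64(233.5)) cam dock [ -55.8 -128.6]
t 5.48 tcp dock [ -98.4 -173.5   26.5] F dock [-0.7 -0.6  0.1] gap -4.249263092015902e-05
```

Emit:
jog_arm(moves=[{"fingers": 1, "slide": [-1, 0, 0], "angular": [0, 0, 0]}, {"fingers": 1, "slide": [-2, 0, 0], "angular": [0, 0, 0]}, {"fingers": 1, "slide": [-3, 0, 0], "angular": [0, 0, 0]}, {"fingers": 1, "slide": [-4, 0, 0], "angular": [0, 0, 0]}, {"fingers": 1, "slide": [-5, 0, 0], "angular": [0, 0, 0]}, {"fingers": 1, "slide": [-5.5, 0, 0], "angular": [0, 0, 0]}, {"fingers": 1, "slide": [-6, 0, 0], "angular": [0, 0, 0]}, {"fingers": 1, "slide": [-6.5, 0, 0], "angular": [0, 0, 0]}, {"fingers": 1, "slide": [-7, 0, 0], "angular": [0, 0, 0]}, {"fingers": 1, "slide": [-7.5, 0, 0], "angular": [0, 0, 0]}])

```text
clock: 6.32
tcp_pos: [0.5715, -0.1143, 0.0265]
orientation: [0.0, -0.342, 0.94, 0.0]
wrist_force: [-1.3, -1.3, -0.3]
finger_gap: -0.0003
grip_force: 0.8
```

```bash
python3 - <<'E'
from h import *
where(); p=read_camera("top"); rim(p); where()
E
```

```text
t 6.32 tcp dock [ -93.2 -168.3   26.5] F dock [-1.2 -1.4 -0.3] gap -0.00026083797377209435
rim (np.float32(49.575436), np.float64(360.25), np.float64(231.5)) cam dock [ -53.1 -124.9]
t 6.37 tcp dock [ -93.1 -168.2   26.5] F dock [-0.4 -1.3 -0. ] gap -0.00010223348651679761
```

Emit:
jog_arm(moves=[{"fingers": 1, "slide": [-0.5, 0, 0], "angular": [0, 0, 0]}, {"fingers": 1, "slide": [-1, 0, 0], "angular": [0, 0, 0]}, {"fingers": 1, "slide": [-1.5, 0, 0], "angular": [0, 0, 0]}, {"fingers": 1, "slide": [-2, 0, 0], "angular": [0, 0, 0]}, {"fingers": 1, "slide": [-2.5, 0, 0], "angular": [0, 0, 0]}, {"fingers": 1, "slide": [-3, 0, 0], "angular": [0, 0, 0]}, {"fingers": 1, "slide": [-3.5, 0, 0], "angular": [0, 0, 0]}])

```text
clock: 6.95
tcp_pos: [0.5729, -0.1127, 0.0265]
orientation: [-0.001, -0.342, 0.94, -0.0]
wrist_force: [-7.1, -4.1, 3.8]
finger_gap: 0.0002
grip_force: 4.0
```

```bash
python3 - <<'E'
from h import *
where(); p=read_camera("top"); rim(p); where()
E
```

```text
t 6.95 tcp dock [ -91.9 -166.5   26.5] F dock [-6.7 -4.8  3.8] gap 0.0002424193504619596
rim (np.float32(46.458496), np.float64(359.0), np.float64(230.5)) cam dock [ -51.7 -122.9]
t 7.0 tcp dock [ -92.  -166.5   26.5] F dock [-4.8 -3.9  2.7] gap -0.00026551922682181716
```

The camera is against the fence at y of about -122. Next I'll back off, turn the push face to 20° and re-engage behind it.

Emit:
jog_arm(moves=[{"fingers": 1, "slide": [8, 0, 0], "angular": [0, 0, 0]}, {"fingers": 1, "slide": [20, 0, 0], "angular": [0, 0, 0]}, {"fingers": 1, "slide": [20, -12, 0], "angular": [0, 0, -5]}, {"fingers": 1, "slide": [15, -25, 0], "angular": [0, 0, -12]}, {"fingers": 1, "slide": [11, -31, 0], "angular": [0, 0, -19]}, {"fingers": 1, "slide": [11, -31, 0], "angular": [0, 0, -25]}, {"fingers": 1, "slide": [11, -31, 0], "angular": [0, 0, -25]}, {"fingers": 1, "slide": [11, -31, 0], "angular": [0, 0, -25]}, {"fingers": 1, "slide": [11, -31, 0], "angular": [0, 0, -25]}])

```text
clock: 7.75
tcp_pos: [0.5852, -0.143, 0.0265]
orientation: [0.0, -0.536, 0.844, 0.0]
wrist_force: [-0.1, 0.3, -0.2]
finger_gap: -0.0003
grip_force: 0.0
```

```bash
python3 - <<'E'
from h import *
n=np.array([np.sin(np.radians(20)),np.cos(np.radians(20))]); t=np.array([-50,-122])-64*n
where(); p=read_camera("top"); rim(p); plan(t[0],t[1],26.5,20)
E
```

```text
t 7.75 tcp dock [ -76.9 -195.6   26.5] F dock [-0.2  0.3 -0.2] gap -0.00034529685097337064
rim (np.float32(56.881077), np.float64(359.25), np.float64(230.75)) cam dock [ -52.1 -123.3]
slide [-14.2  -0.2   0. ] ang [0.01 0.02 0.18]
t 7.8 tcp dock [ -76.9 -195.5   26.5] F dock [-0.3  0.4  0.2] gap 1.3382527177076163e-05
```

Emit:
jog_arm(moves=[{"fingers": 1, "slide": [-6, 0, 0], "angular": [0, 0, 0]}, {"fingers": 1, "slide": [-12, 0, 0], "angular": [0, 0, 0]}, {"fingers": 1, "slide": [-14.5, 0, 0], "angular": [0, 0, 0]}, {"fingers": 1, "slide": [-17.3, 1, 0], "angular": [0, 0, 0]}, {"fingers": 1, "slide": [-22, 2.7, 0], "angular": [0, 0, 0]}, {"fingers": 1, "slide": [-26.7, 4.4, 0], "angular": [0, 0, 0]}, {"fingers": 1, "slide": [-31.4, 6.2, 0], "angular": [0, 0, 0]}, {"fingers": 1, "slide": [-36.1, 7.9, 0], "angular": [0, 0, 0]}, {"fingers": 1, "slide": [-40.8, 9.6, 0], "angular": [0, 0, 0]}, {"fingers": 1, "slide": [-45.5, 11.3, 0], "angular": [0, 0, 0]}])

```text
clock: 8.63
tcp_pos: [0.5945, -0.0965, 0.0265]
orientation: [-0.0, -0.537, 0.843, 0.0]
wrist_force: [-2.1, -3.1, 1.4]
finger_gap: 0.0001
grip_force: 1.7
```

```bash
python3 - <<'E'
from h import *
where(); p=read_camera("top"); rim(p); where()
E
```

```text
t 8.63 tcp dock [ -71.9 -148.3   26.5] F dock [-1.8 -3.3  1.4] gap 0.00013596167414437442
rim (np.float32(46.39242), np.float64(338.75), np.float64(228.5)) cam dock [-51.5 -91.9]
t 8.68 tcp dock [ -71.9 -147.2   26.4] F dock [-1.5 -0.1  0.5] gap 0.0004528925007432706
```

Emit:
jog_arm(moves=[{"fingers": 1, "slide": [-5.6, 2.1, 0], "angular": [0, 0, 0]}, {"fingers": 1, "slide": [-11.3, 4.1, 0], "angular": [0, 0, 0]}, {"fingers": 1, "slide": [-16.9, 6.2, 0], "angular": [0, 0, 0]}, {"fingers": 1, "slide": [-22.6, 8.2, 0], "angular": [0, 0, 0]}, {"fingers": 1, "slide": [-28.2, 10.3, 0], "angular": [0, 0, 0]}, {"fingers": 1, "slide": [-33.8, 12.3, 0], "angular": [0, 0, 0]}, {"fingers": 1, "slide": [-39.5, 14.4, 0], "angular": [0, 0, 0]}, {"fingers": 1, "slide": [-45.1, 16.4, 0], "angular": [0, 0, 0]}, {"fingers": 1, "slide": [-50.7, 18.5, 0], "angular": [0, 0, 0]}, {"fingers": 1, "slide": [-56.4, 20.5, 0], "angular": [0, 0, 0]}])

```text
clock: 9.52
tcp_pos: [0.5998, -0.0365, 0.0264]
orientation: [-0.0, -0.537, 0.843, 0.0]
wrist_force: [-1.9, -2.9, 0.8]
finger_gap: 0.0001
grip_force: 1.5
```

```bash
python3 - <<'E'
from h import *
where(); p=read_camera("top"); rim(p); where()
E
```

```text
t 9.52 tcp dock [-72.2 -88.1  26.4] F dock [-1.7 -3.   0.8] gap 0.00010560871444729119
rim (np.float32(14.642768), np.float64(234.75), np.float64(193.5)) cam dock [-12.3  71.7]
t 9.57 tcp dock [-72.1 -86.8  26.4] F dock [-0.6 -0.4  0.3] gap -0.00014868739675514943
```

Emit:
jog_arm(moves=[{"fingers": 1, "slide": [-5.6, 2.1, 0], "angular": [0, 0, 0]}, {"fingers": 1, "slide": [-11.3, 4.1, 0], "angular": [0, 0, 0]}, {"fingers": 1, "slide": [-16.9, 6.2, 0], "angular": [0, 0, 0]}, {"fingers": 1, "slide": [-22.6, 8.2, 0], "angular": [0, 0, 0]}, {"fingers": 1, "slide": [-28.2, 10.3, 0], "angular": [0, 0, 0]}, {"fingers": 1, "slide": [-33.8, 12.3, 0], "angular": [0, 0, 0]}, {"fingers": 1, "slide": [-39.5, 14.4, 0], "angular": [0, 0, 0]}, {"fingers": 1, "slide": [-45.1, 16.4, 0], "angular": [0, 0, 0]}, {"fingers": 1, "slide": [-48.9, 17.8, 0], "angular": [0, 0, 0]}])

```text
clock: 10.32
tcp_pos: [0.6044, 0.0156, 0.0264]
orientation: [0.0, -0.537, 0.843, 0.0]
wrist_force: [-1.9, -2.1, 0.0]
finger_gap: -0.0004
grip_force: 1.4
```

```bash
python3 - <<'E'
from h import *
where(); p=read_camera("top"); where()
cv2.imwrite("pics/t4.png",cv2.resize(p["color"][150:350,180:380,::-1],None,fx=3,fy=3,interpolation=cv2.INTER_CUBIC))
E
```

```text
t 10.32 tcp dock [-72.4 -35.8  26.4] F dock [-1.7 -2.3  0. ] gap -0.00035880561573453824
t 10.37 tcp dock [-72.3 -35.2  26.5] F dock [ 0.2 -0.3 -1. ] gap -9.479955412250543e-08
```

View pics/t4.png

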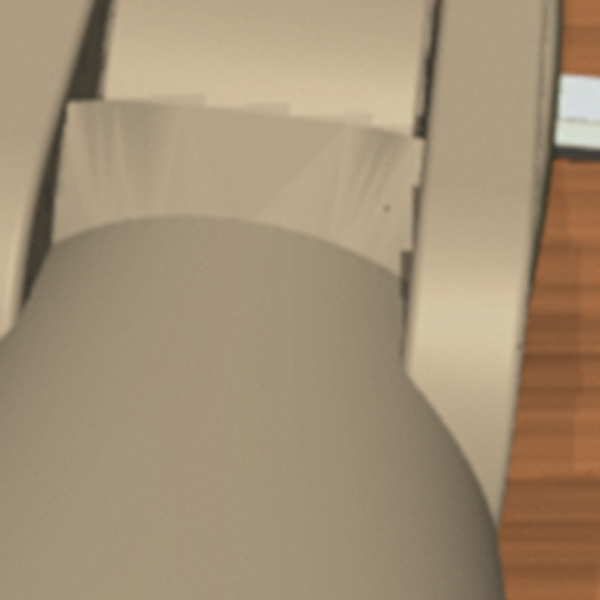

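The arm blocks the top view, so I'll check with the scene camera.

```bash
python3 - <<'E'
from h import *
p=read_camera("scene")
cv2.imwrite("pics/s4.png",cv2.resize(p["color"][180:430,230:500,::-1],None,fx=2.2,fy=2.2,interpolation=cv2.INTER_CUBIC))
d=np.load("dock.npz")
for y in (60,50,22):
    P=np.append(d["o"]+d["ex"]*-.05+d["ey"]*y/1e3,.045); print(y,(np.array(proj(p,P))-[230,180])*2.2)
E
```

```text
60 [333.52031135 272.48592637]
50 [319.18074063 262.21935119]
22 [280.07730427 234.22281095]
```

View pics/s4.png

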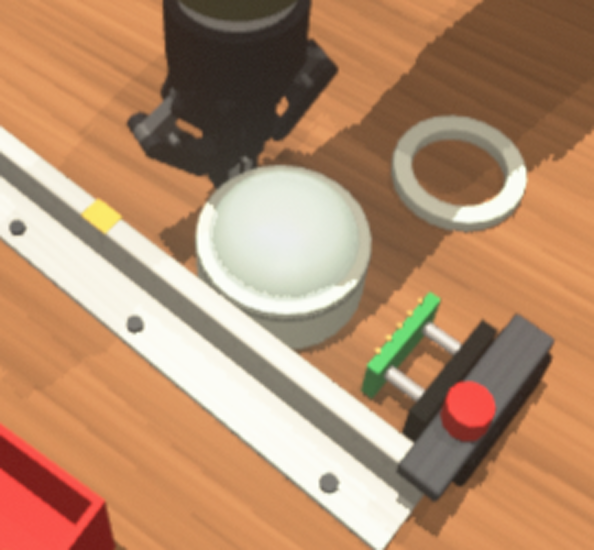

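The camera sits on the fence with its rim at crop (283,240), so y is about 24, and the gap to the plate is about 25 mm. I'll approach gently.

Emit:
jog_arm(moves=[{"fingers": 1, "slide": [-2.8, 1, 0], "angular": [0, 0, 0]}, {"fingers": 1, "slide": [-5.6, 2.1, 0], "angular": [0, 0, 0]}, {"fingers": 1, "slide": [-8.5, 3.1, 0], "angular": [0, 0, 0]}, {"fingers": 1, "slide": [-11.3, 4.1, 0], "angular": [0, 0, 0]}, {"fingers": 1, "slide": [-14.1, 5.1, 0], "angular": [0, 0, 0]}, {"fingers": 1, "slide": [-16, 5.8, 0], "angular": [0, 0, 0]}, {"fingers": 1, "slide": [-17, 6.2, 0], "angular": [0, 0, 0]}, {"fingers": 1, "slide": [-18, 6.5, 0], "angular": [0, 0, 0]}, {"fingers": 1, "slide": [-19, 6.9, 0], "angular": [0, 0, 0]}, {"fingers": 1, "slide": [-20, 7.3, 0], "angular": [0, 0, 0]}])

```text
clock: 11.25
tcp_pos: [0.6063, 0.0359, 0.0265]
orientation: [0.0, -0.537, 0.843, -0.0]
wrist_force: [-2.2, -2.9, 2.2]
finger_gap: 0.0002
grip_force: 1.7
```

Emit:
jog_arm(moves=[{"fingers": 1, "slide": [-0.6, 0.2, 0], "angular": [0, 0, 0]}, {"fingers": 1, "slide": [-1.2, 0.4, 0], "angular": [0, 0, 0]}, {"fingers": 1, "slide": [-1.9, 0.7, 0], "angular": [0, 0, 0]}, {"fingers": 1, "slide": [-2.5, 0.9, 0], "angular": [0, 0, 0]}, {"fingers": 1, "slide": [-3.1, 1.1, 0], "angular": [0, 0, 0]}, {"fingers": 1, "slide": [-3.8, 1.4, 0], "angular": [0, 0, 0]}])

```text
clock: 11.75
tcp_pos: [0.6066, 0.04, 0.0265]
orientation: [-0.0, -0.537, 0.843, 0.0]
wrist_force: [-1.5, -3.3, 1.0]
finger_gap: 0.0002
grip_force: 1.7
```

```bash
python3 -c "
from h import *
where()"
```

```text
t 11.75 tcp dock [-72.5 -11.4  26.5] F dock [-1.2 -3.4  1. ] gap 0.00018427666525935876
```

Emit:
jog_arm(moves=[{"fingers": 1, "slide": [-0.6, 0.2, 0], "angular": [0, 0, 0]}, {"fingers": 1, "slide": [-1.2, 0.4, 0], "angular": [0, 0, 0]}, {"fingers": 1, "slide": [-1.9, 0.7, 0], "angular": [0, 0, 0]}, {"fingers": 1, "slide": [-2.5, 0.9, 0], "angular": [0, 0, 0]}, {"fingers": 1, "slide": [-3.1, 1.1, 0], "angular": [0, 0, 0]}, {"fingers": 1, "slide": [-3.8, 1.4, 0], "angular": [0, 0, 0]}])

```text
clock: 12.25
tcp_pos: [0.607, 0.0441, 0.0265]
orientation: [0.0, -0.537, 0.843, 0.0]
wrist_force: [-1.8, -3.2, 2.0]
finger_gap: 0.0
grip_force: 1.6
```

Emit:
jog_arm(moves=[{"fingers": 1, "slide": [-0.5, 0.2, 0], "angular": [0, 0, 0]}, {"fingers": 1, "slide": [-0.9, 0.3, 0], "angular": [0, 0, 0]}, {"fingers": 1, "slide": [-1.4, 0.5, 0], "angular": [0, 0, 0]}, {"fingers": 1, "slide": [-1.9, 0.7, 0], "angular": [0, 0, 0]}])

```text
clock: 12.58
tcp_pos: [0.6072, 0.046, 0.0265]
orientation: [0.0, -0.537, 0.843, 0.0]
wrist_force: [-2.1, -2.4, 2.3]
finger_gap: -0.0005
grip_force: 1.7
```

```bash
python3 -c "
from h import *
where()"
```

```text
t 12.58 tcp dock [-72.5  -5.3  26.5] F dock [-1.8 -2.6  2.3] gap -0.0005000236991128064
```

Emit:
jog_arm(moves=[{"fingers": 1, "slide": [-0.5, 0.2, 0], "angular": [0, 0, 0]}, {"fingers": 1, "slide": [-0.9, 0.3, 0], "angular": [0, 0, 0]}, {"fingers": 1, "slide": [-1.4, 0.5, 0], "angular": [0, 0, 0]}, {"fingers": 1, "slide": [-1.9, 0.7, 0], "angular": [0, 0, 0]}, {"fingers": 1, "slide": [-2.3, 0.9, 0], "angular": [0, 0, 0]}, {"fingers": 1, "slide": [-2.8, 1, 0], "angular": [0, 0, 0]}])

```text
clock: 13.08
tcp_pos: [0.6073, 0.0478, 0.0265]
orientation: [-0.001, -0.537, 0.844, -0.001]
wrist_force: [-2.3, -8.0, 1.3]
finger_gap: -0.0003
grip_force: 4.3
```

```bash
python3 -c "
from h import *
where()"
```

```text
t 13.08 tcp dock [-72.6  -3.6  26.5] F dock [-1.5 -8.2  1.3] gap -0.0002940095897556122
```

Emit:
jog_arm(moves=[{"fingers": 1, "slide": [-0.5, 0.2, 0], "angular": [0, 0, 0]}, {"fingers": 1, "slide": [-0.9, 0.3, 0], "angular": [0, 0, 0]}, {"fingers": 1, "slide": [-1.4, 0.5, 0], "angular": [0, 0, 0]}, {"fingers": 1, "slide": [-1.9, 0.7, 0], "angular": [0, 0, 0]}, {"fingers": 1, "slide": [-2.3, 0.9, 0], "angular": [0, 0, 0]}, {"fingers": 1, "slide": [-2.8, 1, 0], "angular": [0, 0, 0]}])

```text
clock: 13.58
tcp_pos: [0.6075, 0.0502, 0.0266]
orientation: [-0.001, -0.537, 0.844, -0.001]
wrist_force: [-3.8, -8.3, 2.6]
finger_gap: -0.0001
grip_force: 4.6
```

Emit:
jog_arm(moves=[{"fingers": 1, "slide": [-0.5, 0.2, 0], "angular": [0, 0, 0]}, {"fingers": 1, "slide": [-0.9, 0.3, 0], "angular": [0, 0, 0]}, {"fingers": 1, "slide": [-1.4, 0.5, 0], "angular": [0, 0, 0]}, {"fingers": 1, "slide": [-1.9, 0.7, 0], "angular": [0, 0, 0]}])

```text
clock: 13.92
tcp_pos: [0.6077, 0.0522, 0.0265]
orientation: [-0.001, -0.537, 0.844, -0.001]
wrist_force: [-2.7, -8.0, 1.6]
finger_gap: 0.0001
grip_force: 4.5
```

```bash
python3 -c "
from h import *
where()"
```

```text
t 13.92 tcp dock [-72.6   0.9  26.5] F dock [-2.  -8.2  1.6] gap 6.327690666699813e-05
```

Emit:
jog_arm(moves=[{"fingers": 1, "slide": [-0.5, 0.2, 0], "angular": [0, 0, 0]}, {"fingers": 1, "slide": [-0.9, 0.3, 0], "angular": [0, 0, 0]}, {"fingers": 1, "slide": [-1.4, 0.5, 0], "angular": [0, 0, 0]}, {"fingers": 1, "slide": [-1.9, 0.7, 0], "angular": [0, 0, 0]}])

```text
clock: 14.25
tcp_pos: [0.6079, 0.0542, 0.0265]
orientation: [-0.001, -0.537, 0.844, -0.001]
wrist_force: [-1.6, -8.5, 2.1]
finger_gap: -0.0001
grip_force: 4.4
```

Emit:
jog_arm(moves=[{"fingers": 1, "slide": [-0.5, 0.2, 0], "angular": [0, 0, 0]}, {"fingers": 1, "slide": [-0.9, 0.3, 0], "angular": [0, 0, 0]}, {"fingers": 1, "slide": [-1.4, 0.5, 0], "angular": [0, 0, 0]}])

```text
clock: 14.5
tcp_pos: [0.608, 0.0557, 0.0265]
orientation: [-0.001, -0.537, 0.844, -0.001]
wrist_force: [-2.2, -8.3, 2.4]
finger_gap: -0.0
grip_force: 4.4
```

```bash
python3 -c "
from h import *
where()"
```

```text
t 14.5 tcp dock [-72.6   4.4  26.5] F dock [-1.4 -8.5  2.4] gap -3.467039219783831e-05
```

Emit:
jog_arm(moves=[{"fingers": 1, "slide": [-0.5, 0.2, 0], "angular": [0, 0, 0]}, {"fingers": 1, "slide": [-0.9, 0.3, 0], "angular": [0, 0, 0]}, {"fingers": 1, "slide": [-1.4, 0.5, 0], "angular": [0, 0, 0]}])

```text
clock: 14.75
tcp_pos: [0.6081, 0.0572, 0.0265]
orientation: [-0.001, -0.537, 0.844, -0.001]
wrist_force: [-2.8, -8.0, 2.6]
finger_gap: -0.0004
grip_force: 4.4
```

Emit:
jog_arm(moves=[{"fingers": 1, "slide": [-0.5, 0.2, 0], "angular": [0, 0, 0]}, {"fingers": 1, "slide": [-0.9, 0.3, 0], "angular": [0, 0, 0]}])

```text
clock: 14.92
tcp_pos: [0.6083, 0.0581, 0.0265]
orientation: [-0.001, -0.537, 0.844, -0.001]
wrist_force: [-2.9, -9.0, 2.0]
finger_gap: 0.0001
grip_force: 4.5
```

Emit:
jog_arm(moves=[{"fingers": 1, "slide": [-0.5, 0.2, 0], "angular": [0, 0, 0]}, {"fingers": 1, "slide": [-0.9, 0.3, 0], "angular": [0, 0, 0]}])

```text
clock: 15.08
tcp_pos: [0.6083, 0.0591, 0.0265]
orientation: [-0.001, -0.537, 0.844, -0.001]
wrist_force: [-3.3, -9.4, 2.0]
finger_gap: -0.0001
grip_force: 4.9
```

Emit:
jog_arm(moves=[{"fingers": 1, "slide": [-0.5, 0.2, 0], "angular": [0, 0, 0]}, {"fingers": 1, "slide": [-0.9, 0.3, 0], "angular": [0, 0, 0]}])

```text
clock: 15.25
tcp_pos: [0.6083, 0.0594, 0.0265]
orientation: [-0.002, -0.536, 0.844, -0.002]
wrist_force: [-3.6, -11.0, 3.7]
finger_gap: -0.0002
grip_force: 6.0
```

Emit:
jog_arm(moves=[{"fingers": 1, "slide": [-0.5, 0.2, 0], "angular": [0, 0, 0]}, {"fingers": 1, "slide": [-0.9, 0.3, 0], "angular": [0, 0, 0]}, {"fingers": 1, "slide": [-0.9, 0.3, 0], "angular": [0, 0, 0]}])

```text
clock: 15.5
tcp_pos: [0.6083, 0.0596, 0.0266]
orientation: [-0.002, -0.536, 0.844, -0.002]
wrist_force: [-4.0, -12.3, 2.7]
finger_gap: 0.0002
grip_force: 6.6
```

```bash
python3 - <<'E'
from h import *
for i in range(4):
    where(); print(get_state()["grip_force"]); read_camera("wrist")
E
```

```text
t 15.5 tcp dock [-72.7   8.4  26.6] F dock [ -2.8 -12.7   2.7] gap 0.00021090950370531607
6.623734384775162
t 15.55 tcp dock [-72.6   8.3  26.6] F dock [ -2.5 -13.5   4. ] gap -0.0001863564054252141
6.587207615375519
t 15.6 tcp dock [-72.6   8.3  26.6] F dock [ -2.7 -13.2   2.8] gap 0.00014822660280277807
6.568044014275074
t 15.65 tcp dock [-72.6   8.4  26.6] F dock [ -3.  -12.5   2.8] gap -0.0002824915901516406
6.558571569621563
```

Emit:
jog_arm(moves=[{"fingers": 1, "slide": [-0.5, 0.2, 0], "angular": [0, 0, 0]}, {"fingers": 1, "slide": [-1, 0.4, 0], "angular": [0, 0, 0]}, {"fingers": 1, "slide": [-1, 0.4, 0], "angular": [0, 0, 0]}, {"fingers": 1, "slide": [-1, 0.4, 0], "angular": [0, 0, 0]}])

```text
clock: 16.03
tcp_pos: [0.6083, 0.06, 0.0265]
orientation: [-0.002, -0.536, 0.844, -0.003]
wrist_force: [-4.1, -14.5, 4.0]
finger_gap: -0.0003
grip_force: 7.7
```

```bash
python3 - <<'E'
from h import *
for i in range(4):
    where(); print(get_state()["grip_force"]); read_camera("wrist")
E
```

```text
t 16.03 tcp dock [-72.7   8.7  26.5] F dock [ -2.8 -14.8   4. ] gap -0.00025431822307236983
7.703970931470394
t 16.08 tcp dock [-72.7   8.7  26.6] F dock [ -3.5 -15.9   4.1] gap 0.00022488704664179885
7.690245062112808
t 16.13 tcp dock [-72.7   8.7  26.6] F dock [ -3.2 -15.6   3.9] gap 0.00015073134191222437
7.683289535343647
t 16.18 tcp dock [-72.7   8.7  26.6] F dock [ -1.8 -14.4   4.2] gap -6.578393716140099e-05
7.67939317971468
```

It is bearing at about 15 N total, which is about 12 N over sliding. Now I'll back off gently.

Emit:
jog_arm(moves=[{"fingers": 1, "slide": [1, -0.4, 0], "angular": [0, 0, 0]}, {"fingers": 1, "slide": [2, -0.7, 0], "angular": [0, 0, 0]}, {"fingers": 1, "slide": [3, -1, 0], "angular": [0, 0, 0]}, {"fingers": 1, "slide": [4, -1.4, 0], "angular": [0, 0, 0]}, {"fingers": 1, "slide": [6, -1.4, 0], "angular": [0, 0, 0]}, {"fingers": 1, "slide": [12, -1.4, 0], "angular": [0, 0, 0]}, {"fingers": 1, "slide": [22, -1.4, 0], "angular": [0, 0, 0]}, {"fingers": 1, "slide": [40, -1.4, 0], "angular": [0, 0, 0]}, {"fingers": 1, "slide": [60, -1.4, 0], "angular": [0, 0, 0]}, {"fingers": 1, "slide": [80, -1.4, 0], "angular": [0, 0, 0]}])

```text
clock: 17.07
tcp_pos: [0.5758, -0.0099, 0.0264]
orientation: [0.0, -0.538, 0.843, 0.0]
wrist_force: [-0.2, -0.9, 0.4]
finger_gap: 0.0002
grip_force: 0.0
```

Emit:
jog_arm(moves=[{"fingers": 1, "slide": [30, 0, -20], "angular": [0, 0, 0]}, {"fingers": 1, "slide": [60, 0, -50], "angular": [0, 0, 0]}, {"fingers": 1, "slide": [90, 0, -80], "angular": [0, 0, 0]}, {"fingers": 1, "slide": [120, 0, -110], "angular": [0, 0, 0]}, {"fingers": 1, "slide": [140, 0, -130], "angular": [0, 0, 0]}, {"fingers": 1, "slide": [140, 0, -130], "angular": [0, 0, 0]}])

```text
clock: 17.57
tcp_pos: [0.5183, -0.1407, 0.1617]
orientation: [0.002, -0.535, 0.845, -0.004]
wrist_force: [0.6, -0.0, 0.1]
finger_gap: -0.0002
grip_force: 0.0
```

```bash
python3 - <<'E'
from h import *
where(); p=read_camera("top"); rim(p,lo=(210,190),hi=(300,270))
hsv=cv2.cvtColor(p["color"],cv2.COLOR_RGB2HSV)
m=cv2.inRange(hsv,(45,100,120),(85,255,255)); m[:180]=0;m[250:]=0;m[:,:180]=0;m[:,240:]=0
v,u=np.nonzero(m); P=atz(p,[u.mean(),v.mean()],.036); d=np.load("dock.npz"); print("plate",u.min(),u.max(),todock((d["o"],d["ex"],d["ey"]),P))
cv2.imwrite("pics/t5.png",cv2.resize(p["color"][150:350,170:370,::-1],None,fx=3,fy=3,interpolation=cv2.INTER_CUBIC))
E
```

```text
t 17.57 tcp dock [-143.7 -199.4  161.7] F dock [0.6 0.  0.1] gap -0.0002170753534688508
rim (np.float32(57.419624), np.float64(238.25), np.float64(220.0)) cam dock [-52.4  62.2]
plate 201 209 [-0.05017138  0.11686341]
```

View pics/t5.png

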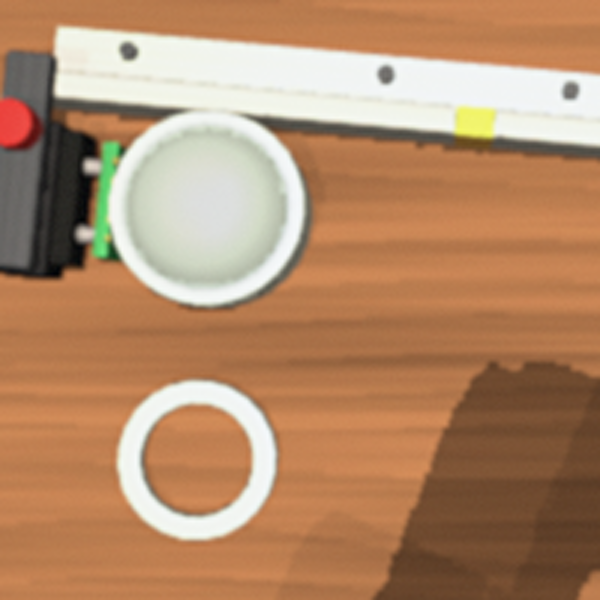

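The camera sits at the fence and against the plate, at crop (207,207). The plate has been pushed in about 12 mm, from 105 to 117. The ring has not moved and the robot is clear, so I'm handing in.

```bash
python3 -c "
from workcell import *
print(hand_in())"
```

```text
the job is handed in; nothing more can be done
None
```

Job handed in at about 17.6 s: the camera is against the fence and the plate, which I pressed until it stopped and held with about 12 N before backing the robot clear; `hand_in()` returned no verdict.

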